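Lay out a pipetting station around a well plate

ROBOT

A 6-joint arm with a two-finger parallel gripper is mounted at the origin on the work surface. World frame = base frame: x ahead of the robot, y to its left, z up, the work surface at z = 0. Lengths are in m, angles in rad, forces in N, time in s.
With the tool pointing down it reaches from about 0.4 to 0.825 m from the base axis. Payload 7 kg.
Tool frame: the origin (TCP) lies midway between the tips of the shut fingers; the grasp point (between the pads) lies 19 mm behind it; z points along the fingers, y is the line along which they close (so a half turn about z gives the same grasp; the last joint's range is limited). The gripper opens to 88 mm and grips with 3 to 60 N. Pads are 19 mm wide; open, the fingers measure 130 mm over their backs; the gripper's body (78 mm by 193 mm) begins 47 mm behind the grasp point.
Start: joints at [-0.878, 0.359, 0.012, 0, -1.224, -0.288], TCP at [0.266, -0.62, 0.19] pointing down, gripper open.
Joint ranges: [-3.07, 3.07], [-1.43, 2.12], [-1.02, 1.25], [-3.03, 1.67], [-3.05, -0], [-3.03, 3.03]. Speed limits (rad/s): [2.39, 2.39, 3.01, 3.14, 3.14, 3.14].

INTERFACE

Orientations are given as [roll, pitch, yaw] about the fixed x, y, z axes, in that order (R = Rz(yaw) Ry(pitch) Rx(roll)).
In Python, from station import arm gives the robot as it stands.
- The arm moves only by the tool servo_tool, never from a script. Its argument "deltas" is a list of rows, each a list of 7 numbers: the closure, from -1 (fully open) to 1 (shut), then the shift along the tool's x, y, z in mm, then the turn, a rotation vector about the tool's x, y, z in degrees. In form: [[gripper, x, y, z, ax, ay, az], ...]. A call has 1 to 20 rows; each row shifts and turns the commanded pose from where the row before left it, along the tool's axes as they then stand; what a row does not reach is not made up. A row lasts 1/12 s, in which the tool goes at most 41.7 mm and 7.16 degrees, less where a joint would pass 70% of its speed; a pose out of reach is approached as far as the arm can. A call is refused whole if a number of a shift passes 41.7 or a number of a turn 7.16, either way. A call with a gripper value outside its range is refused whole. The fingers move at their own pace and stop on an object; "squeeze" is the grip in N (left out, the last holds). Time passes only in rows, so rows that do not move let the fingers close. It gives the time, the measured TCP pose, the force, the opening and the grip force at its end, in the units of the state.
- arm.get_state(): the state, without advancing time (a new reading comes with each control period).
- arm.grab_frame(name): name is "side" or "top" or "wrist"; returns a dict with "color" (384x512x3 uint8, red, green, blue), "K" (3x3 intrinsics, pixels), "position" and "orientation" of the camera in the world. Camera axes: x right, y down, z forward; pixel columns grow to the right and rows downward; lengths in m; the calibration is good to about 2 mm. A picture is of the moment at which its call begins. There is no depth.
- arm.job_done(): hands the job in; it is judged then, once.
Trained networks look in a picture, given as the dict that the camera call returned (one of the last four; its "shot" number tells which), for a name from the list of things; names that differ only in an ending like _2 or _b are one class to them, and where a whole thing is asked for, a point or a joint stands for the part that bears it (a point fixed in the world has none). Each returns a list of dicts, best first, with "conf" (0 to 1); they miss things now and then, are a little off and sometimes report something else, mostly with a low value. They report only what shows in the picture. A call takes as long as a camera call. They do not tell look-alikes from the thing itself.
- arm.recognise(query, picture): "at" ([x, y, z] in m, in the coordinates of the camera as it stood for that picture, good to about 4 mm: the middle of the surface that is visible of it).
The state is a dict: "t": time; "q": joint angles; "qd": joint speeds; "joint_efforts": joint torques, N m; "eef_pos": TCP position; "ee_rot": TCP orientation; "force": force on the tool from outside, world axes, zero at the start; "moment": the same for the moment, N m; "width": finger opening in m; "gripper_force": force on a finger pad.
Only numpy, scipy, OpenCV 4.12 (cv2) and the standard library are available. Lean on these libraries where they do the work, as an engineer would, in place of code of your own. Each camera call takes 0.05 s, during which the arm holds its last target. There are 200 camera calls.

TASK

Lay out the pipetting station round the white well plate: stand the small glass bottle in the middle of the stirrer's round top (set it down gently, do not drop it), the trough between the plate and the stirrer, the tip rack on the opposite side of the plate, and the waste cup in front of the plate, on the side nearest the robot. The trough, the tip rack and the cup each stand on the bench about 4 cm clear of the plate's edge and centred on that edge, the trough and the rack with their long sides parallel to the edge they face. Keep everything upright, let go of it all, and leave the large bottle, the tube block, the vial and the pot where they are.

Things in the scene. Friction and masses are not known exactly. Their poses are not given: they have to be found in the camera images.
- plate: The anchor of the layout: flat white 96-well plate, fixed to the bench, seen as a white rectangle with 8 x 12 small grey wells; 86 mm along its x, 128 mm along its y, 14.5 mm high. Origin: centre of its underside, on the bench. x points away from the robot (within 0.12 rad), y along its long side, to the robot's left, z up. Its two short edges are at y = +-64 mm, the long edge nearest the robot is at x = -43 mm.
- stirrer_top (a point): Centre of the round steel top (110 mm across, flat, 50 mm above the bench) of the magnetic stirrer: a white box 120 x 120 x 50 mm with a black knob on its front (robot) face, fixed to the bench to the left or the right of the plate, its centre about 0.30 m from the plate's. z up.
- bottle_mid (a point): Small round bottle of clear glass with a blue screw cap, to be moved: 56 mm across, 105 mm high with its cap (straight-sided at mid-height), 0.2 kg. The point is on its axis, half-way up (52.5 mm above its base). z up.
- trough_mid (a point): White open reagent trough, to be moved: an open-topped box 80 mm long (its x), 40 mm wide (its y), 36 mm high, walls 3 mm, 50 g. The point is at its centre, half-way up (18 mm above its base). z up.
- tiprack_mid (a point): Small pipette-tip rack, to be moved: a clear box with a grey top carrying 4 rows of 6 cream tip ends; 80 mm long (its x), 50 mm wide (its y), 50 mm high without the tip ends, which stand 7 mm higher (above the middle, 20 mm either side at most); 0.12 kg. The point is at its centre, 25 mm above its base. z up.
- cup_mid (a point): White open waste cup, to be moved: round, 54 mm across at the rim, 50 mm at the base, 62 mm high, wall 3 mm, 60 g. The point is on its axis, half-way up (31 mm above its base). z up.
- big_bottle_mid (a point): Large glass bottle with a blue cap and a paper label, 70 mm across, 140 mm high. The point is half-way up. Stands on the bench, loose; not part of the job: leave it standing where it is.
- tube_block_mid (a point): Aluminium block with 9 holes, 70 x 70 x 30 mm. The point is at its centre. Stands on the bench, loose; not part of the job: leave it standing where it is.
- vial_mid (a point): Amber glass vial with a white cap, 26 mm across, 45 mm high. The point is half-way up. Stands on the bench, loose; not part of the job: leave it standing where it is.
- pot_mid (a point): Squat white sample pot, 34 mm across, 35 mm high. The point is half-way up. Stands on the bench, loose; not part of the job: leave it standing where it is.
Things that resemble listed ones, but are neither listed nor needed, are in the scene too. What is shaped like the part that bears tiprack_mid but orange, purple or yellow is not meant.

How it is judged:
At the end, for the whole second after the job is handed in: Bottle on the stirrer within 15 mm of its centre; trough (stirrer side), rack (opposite side) and cup (robot side) on the bench, gap to the plate 40 +- 15 mm, centred on its edge within 15 mm, trough and rack parallel within 15 degrees; all upright within 0.1 rad, at rest (horizontal distance between bottle_mid and stirrer_top below 0.015 m and height (world z) of bottle_mid between 0.097 and 0.11 m and ((y of stirrer_top in the frame of plate above 0 m and y of trough_mid in the frame of plate between 0.109 and 0.139 m and y of tiprack_mid in the frame of plate between -0.144 and -0.114 m) or (y of stirrer_top in the frame of plate below 0 m and y of trough_mid in the frame of plate between -0.139 and -0.109 m and y of tiprack_mid in the frame of plate between 0.114 and 0.144 m)) and x of trough_mid in the frame of plate between -0.015 and 0.015 m and angle between the x axis of each of trough_mid, tiprack_mid and the x axis of plate, either way round below 0.26 rad and x of tiprack_mid in the frame of plate between -0.015 and 0.015 m and x of cup_mid in the frame of plate between -0.125 and -0.095 m and y of cup_mid in the frame of plate between -0.015 and 0.015 m and height (world z) of trough_mid below 0.024 m and height (world z) of tiprack_mid below 0.031 m and height (world z) of cup_mid below 0.037 m and angle between each of bottle_mid, trough_mid, tiprack_mid, cup_mid's own z axis and vertical below 0.1 rad and linear speed of each of bottle, trough, tiprack, cup below 0.02 m/s); the robot touches nothing.
It fails at once if a bystander (large bottle, tube block, vial, pot) is shifted by more than 25 mm or knocked over (distance of any of big_bottle_mid, tube_block_mid, vial_mid, pot_mid from where it was at the start of the episode above 0.025 m or angle between any of big_bottle_mid, tube_block_mid, vial_mid, pot_mid's own z axis and vertical above 0.5 rad).
It fails at once if the small bottle, the trough, the tip rack or the cup is tipped by more than about 45 degrees (angle between any of bottle_mid, trough_mid, tiprack_mid, cup_mid's own z axis and vertical above 0.8 rad).
It fails at once if the glass bottle is dropped or slammed on the stirrer (faster than 0.5 m/s in the last 3 cm above its top) (horizontal distance between bottle_mid and stirrer_top below 0.03 m and height (world z) of bottle_mid below 0.1325 m and linear speed of bottle above 0.5 m/s).
It also fails if it takes over 102 s, if anything falls off the work surface, if the arm or the gripper's body presses on something with over 40 N, if the wrist force passes 120 N, or if a joint passes its speed limit or range.

## Working session

There is one attempt and no reset: what is moved stays moved. The work goes in short steps, Python scripts to look and compute and a tool call to move; the robot and the scene stay as the last step left them, time stands still between calls to the robot, and variables do not carry over. Pictures are saved under pics/ and viewed, at most 14 in all, crops included, and the job is handed in when it is done.

Besides the shell and the picture viewer there is one more tool, called after "Request:" by a JSON object that holds its "op" and its "data", one argument or row to a line. servo_tool: Moves the arm, as the interface text tells. Its arguments: {"type":"object","properties":{"deltas":{"type":"array","items":{"type":"array","items":{"type":"number"}}},"squeeze":{"type":"number"}},"required":["deltas"]}

```bash
mkdir -p pics
cat > h.py <<'E'
import numpy as np, cv2
from scipy.spatial.transform import Rotation as R
from station import arm
def Rm(o):
    o=np.asarray(o,float)
    return o if o.shape==(3,3) else R.from_euler('xyz',o).as_matrix() if o.size==3 else R.from_quat(o).as_matrix()
def shot(n,fn=None):
    p=arm.grab_frame(n)
    if fn: cv2.imwrite('pics/'+fn,p['color'][:,:,::-1])
    return p
def world(p,at): return np.asarray(p['position'])+Rm(p['orientation'])@np.asarray(at)
def pix(p,w):
    c=Rm(p['orientation']).T@(np.asarray(w)-p['position']); u=np.asarray(p['K'])@c; return (u[:2]/u[2]).round(0)
def ray(p,uv,z):
    d=Rm(p['orientation'])@np.linalg.solve(np.asarray(p['K']),[uv[0],uv[1],1]); o=np.asarray(p['position'])
    return o+d*(z-o[2])/d[2]
def find(p,names):
    for n in names:
        for r in arm.recognise(n,p)[:4]:
            w=world(p,r['at']); print(n,round(r['conf'],2),w.round(3),pix(p,w))
E
python3 - <<'E'
from h import *
print(arm.get_state())
N=['plate','bottle_mid','trough_mid','tiprack_mid','cup_mid','big_bottle_mid','tube_block_mid','vial_mid','pot_mid']
a=shot('top'); b=shot('side')
print(a['position'],a['orientation'],b['position'],b['orientation'])
cv2.imwrite('pics/a.png',cv2.resize(a['color'][:,:,::-1],(800,600),interpolation=cv2.INTER_CUBIC))
cv2.imwrite('pics/b.png',b['color'][:,:,::-1])
find(a,N); print(); find(b,N)
E
```

```text
{'t': 0.0, 'q': array([-8.77889254e-01,  3.59408107e-01,  1.10741065e-02, -3.45475730e-04,
       -1.22408722e+00, -2.88065078e-01]), 'qd': array([-0.00024458, -0.00090757,  0.00019705,  0.00018833, -0.00034208,
       -0.00082898]), 'joint_efforts': array([ 1.02642527e-03, -5.82721782e+01,  2.93051291e+01,  6.99727848e+00,
        6.74785028e-03, -1.34798138e-04]), 'eef_pos': array([ 0.26560257, -0.61996281,  0.18861648]), 'ee_rot': array([ 3.13994244e+00, -1.50285523e-04, -2.73686819e+00]), 'force': array([-0.24682809,  0.04197661,  0.48840371]), 'moment': array([ 0.06527642, -0.02663811,  0.02981351]), 'gripper_force': 0.0, 'width': 0.08769898302942634}
[0.381335   0.00533747 1.3531286 ] [-3.04443764e+00 -5.09923169e-04 -1.54319757e+00] [0.42430058 1.00511448 0.74213484] [-2.17020994 -0.00694223 -3.04668181]
plate 0.76 [0.633 0.15  0.015] [217. 152.]
bottle_mid 0.62 [ 0.473 -0.146  0.076] [308. 202.]
trough_mid 0.62 [0.451 0.386 0.002] [143. 205.]
tiprack_mid 0.91 [0.36  0.058 0.051] [241. 236.]
tiprack_mid 0.89 [0.361 0.184 0.049] [202. 234.]
tiprack_mid 0.84 [ 0.355 -0.129  0.04
[... 261 characters left out ...]
73] [308. 202.]
vial_mid 0.53 [0.463 0.272 0.043] [176. 202.]
pot_mid 0.47 [ 0.473 -0.276  0.038] [347. 203.]

plate 0.77 [0.634 0.166 0.011] [202. 235.]
bottle_mid 0.66 [ 0.477 -0.133  0.051] [266. 169.]
trough_mid 0.69 [0.45  0.39  0.015] [263. 305.]
tiprack_mid 0.87 [ 0.352 -0.112  0.036] [305. 179.]
tiprack_mid 0.83 [0.36  0.205 0.047] [304. 242.]
tiprack_mid 0.78 [0.477 0.012 0.042] [263. 197.]
tiprack_mid 0.58 [0.363 0.086 0.04 ] [302. 215.]
cup_mid 0.67 [ 0.608 -0.118  0.043] [226. 171.]
cup_mid 0.63 [ 0.476 -0.373  0.037] [271. 139.]
big_bottle_mid 0.87 [ 0.639 -0.44   0.067] [230. 122.]
tube_block_mid 0.92 [0.645 0.467 0.024] [168. 323.]
vial_mid 0.62 [0.466 0.286 0.034] [260. 265.]
```

View pics/a.png

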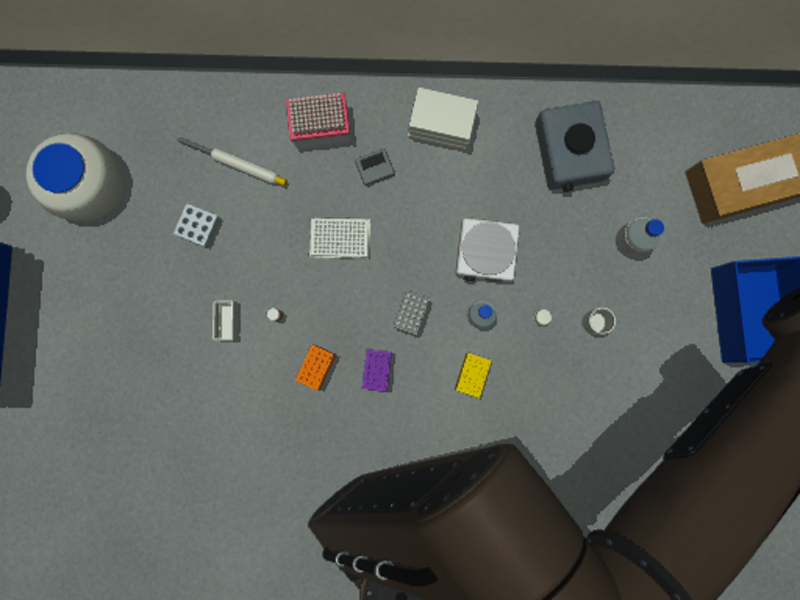

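View pics/b.png

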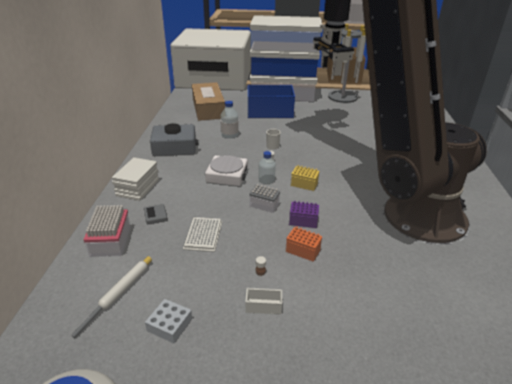

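The top picture (800 px scale) shows the plate at (340,238) and the stirrer at (488,249), which is on the robot's right. The trough is at (223,320), the small bottle at (483,315), the cup at (600,321), the pot at (543,317) and the vial at (274,314).

- **Rack candidates:** grey (412,313), orange (315,367), purple (377,370), yellow (474,375) and the big red one (318,117). I choose grey.
- **Bottle candidates:** small (483,315), large (643,235) and a giant one (80,180). I choose (483,315).
- **Cup candidates:** cup (600,321) and pot (543,317). I choose (600,321).

Run:
```python
from h import *
a=shot('top'); c=a['color']
S=6
def seg(name,box,z,thr=None,sat=False):
    x0,y0,x1,y1=box; im=cv2.resize(c[y0:y1,x0:x1],None,fx=S,fy=S,interpolation=cv2.INTER_CUBIC)
    g=cv2.cvtColor(im,cv2.COLOR_RGB2GRAY)
    m=cv2.morphologyEx((g>thr).astype(np.uint8),cv2.MORPH_CLOSE,np.ones((19,19)))
    k=max(cv2.findContours(m,0,2)[0],key=cv2.contourArea); r=cv2.minAreaRect(k)
    P=[ray(a,((p[0]+.5)/S-.5+x0,(p[1]+.5)/S-.5+y0),z) for p in cv2.boxPoints(r)]
    ctr=np.mean(P,0); e=[P[1]-P[0],P[2]-P[1]]; L=[np.linalg.norm(v) for v in e]; l=e[int(np.argmax(L))]
    print(name,ctr.round(4),np.round(L,4),'long dir deg',round(np.degrees(np.arctan2(l[1],l[0]))%180,1))
    cv2.drawContours(im,[np.int32(cv2.boxPoints(r))],0,(255,0,0),1); return im
print([int(c[y,x].mean()) for x,y in [(217,145),(240,180),(320,180),(264,200),(143,195)]])
ims=[seg('plate',(190,132,245,172),.0145,140),seg('stirrer',(285,135,340,187),.05,150),seg('trough',(128,182,160,224),.036,135),seg('rack',(245,180,285,220),.05,118),seg('cup',(370,192,400,218),.062,140)]
cv2.imwrite('pics/c.png',cv2.resize(cv2.cvtColor(np.hstack([cv2.copyMakeBorder(i,0,320-i.shape[0],0,0,0) for i in ims]),cv2.COLOR_RGB2BGR),(800,220)))
```

```text
[196, 115, 56, 113, 108]
plate [0.6327 0.1487 0.0145] [0.086  0.1299] long dir deg 90.9
stirrer [ 0.6125 -0.1612  0.05  ] [0.1176 0.1177] long dir deg 84.8
trough [0.4516 0.3813 0.036 ] [0.0429 0.0841] long dir deg 3.1
rack [ 0.4777 -0.0115  0.05  ] [0.1273 0.127 ] long dir deg 91.6
cup [ 0.4713 -0.3914  0.062 ] [0.0541 0.051 ] long dir deg 91.6
```

View pics/c.png

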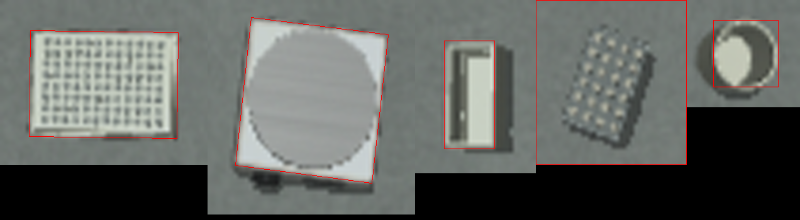

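The grey rack (264,200 in camera px) matches its description, and the fits for the plate, stirrer and trough look clean. I'm moving above the bottle for a wrist view.

Request:
{"op": "servo_tool", "data": {
  "deltas": [
    [-1,0,0,-15,0,0,5.8],
    [-1,0,0,-15,0,0,5.8],
    [-1,0,0,-15,0,0,5.8],
    [-1,0,0,-15,0,0,5.8],
    [-1,-10,30,0,0,0,0],
    [-1,-14,32,0,0,0,0],
    [-1,-14,32,0,0,0,0],
    [-1,-14,32,0,0,0,0],
    [-1,-14,32,0,0,0,0],
    [-1,-14,32,0,0,0,0],
    [-1,-14,32,0,0,0,0],
    [-1,-14,32,0,0,0,0],
    [-1,-14,32,0,0,0,0],
    [-1,-14,32,0,0,0,0],
    [-1,-14,32,0,0,0,0],
    [-1,-14,32,0,0,0,0],
    [-1,-14,32,0,0,0,0],
    [-1,-14,32,0,0,0,0],
    [-1,-14,32,0,0,0,0],
    [-1,0,0,0,0,0,0]
  ]
}}

```text
t: 2.72
eef_pos: [0.4739, -0.1384, 0.2497]
ee_rot: [3.141, 0.001, -3.138]
force: [0.0, -0.0, 0.2]
width: 0.0877
gripper_force: 0.0
```

Run:
```python
from h import *
s=arm.get_state(); print(s['t'],s['eef_pos'],s['ee_rot'],s['q'].round(2))
w=shot('wrist','w1.png'); print(w['position'],w['orientation'],w['K'])
find(w,['bottle_mid','tiprack_mid','plate','pot_mid'])
b=shot('side')
for n,P in dict(plate=[.633,.149,.0145],stirrer=[.6125,-.161,.05],c1=[.59,.213,.0145],c2=[.59,.085,.0145]).items(): print(n,'side',pix(b,P),'wrist',pix(w,P))
```

```text
2.7167 [ 0.47385356 -0.13838094  0.2497362 ] [ 3.14088736e+00  1.31215386e-03 -3.13817725e+00] [ 0.11  0.02 -0.28 -0.   -1.27 -1.68]
[ 0.3975025  -0.13862894  0.44391402] [ 2.85589025e+00 -6.34290230e-04  1.57367355e+00] [[338.39784256   0.         255.64438127]
 [  0.         338.39784256 194.62739809]
 [  0.           0.           1.        ]]
bottle_mid 0.89 [ 0.467 -0.146  0.072] [249. 160.]
tiprack_mid 0.83 [ 0.35  -0.134  0.048] [260.  49.]
tiprack_mid 0.8 [0.376 0.159 0.013] [503.  77.]
tiprack_mid 0.79 [ 0.473 -0.015  0.047] [359. 162.]
tiprack_mid 0.58 [0.357 0.049 0.045] [427.  58.]
plate 0.86 [0.61  0.088 0.011] [416. 253.]
pot_mid 0.85 [ 0.47  -0.276  0.036] [142. 157.]
plate side [203. 230.] wrist [458. 269.]
stirrer side [226. 163.] wrist [238. 268.]
c1 side [215. 247.] wrist [510. 241.]
c2 side [222. 217.] wrist [417. 241.]
```

View pics/w1.png

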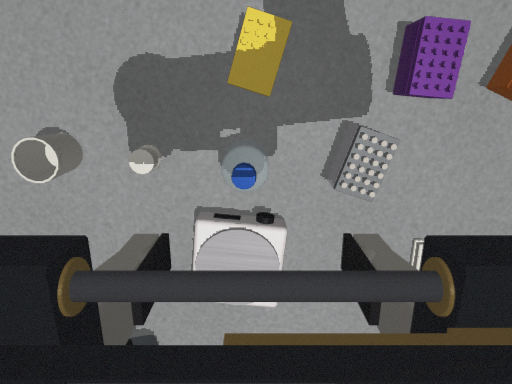

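The wrist picture shows the small bottle's cap at (244,176), the grey rack at (367,162), the pot at (143,160) and the cup at (36,160). I'm computing the bottle position by blue-blob triangulation.

```bash
cat >> h.py <<'E'
def blue(p,uv,r=14):
    x0,y0=int(uv[0]-r),int(uv[1]-r); c=p['color'][y0:y0+2*r,x0:x0+2*r].astype(int)
    m=(c[...,2]>c[...,0]+50)&(c[...,2]>80); v,u=np.nonzero(m); return (u.mean()+x0,v.mean()+y0,len(u))
E
python3 - <<'E'
from h import *
for n,g in (('wrist',(244,176)),('top',(310,200)),('side',(267,155))):
    p=shot(n); u=blue(p,g); print(n,np.round(u,1),ray(p,u[:2],.100).round(4))
    if n=='wrist':
        print('plate corner',ray(p,(413,240),.0145),'rack corners',[ray(p,q,.05).round(4) for q in [(361,127),(398,140),(375,199),(338,187)]])
        print('stirrer top', ray(p,(237,268),.05))
E
```

```text
wrist [247.4 178.3 446. ] [ 0.4781 -0.1519  0.1   ]
plate corner [0.58633961 0.07303845 0.0145    ] rack corners [array([ 0.43  , -0.0224,  0.05  ]), array([0.4449, 0.0217, 0.05  ]), array([0.5163, 0.002 , 0.05  ]), array([ 0.5011, -0.0441,  0.05  ])]
stirrer top [ 0.60943771 -0.16764658  0.05      ]
top [nan nan  0.] [nan nan nan]
side [266.1 152.6  16. ] [ 0.4809 -0.1542  0.1   ]h.py:23: RuntimeWarning: Mean of empty slice.
  m=(c[...,2]>c[...,0]+50)&(c[...,2]>80); v,u=np.nonzero(m); return (u.mean()+x0,v.mean()+y0,len(u))
  ret = ret.dtype.type(ret / rcount)
```

Request:
{"op": "servo_tool", "data": {
  "deltas": [
    [-1,-4,-14,0,0,0,0],
    [-1,0,0,20,0,0,0],
    [-1,0,0,30,0,0,0],
    [-1,0,0,30,0,0,0],
    [-1,0,0,30,0,0,0],
    [-1,0,0,30,0,0,0],
    [-1,0,0,30,0,0,0],
    [-1,0,0,20,0,0,0],
    [-1,0,0,14,0,0,0],
    [-1,0,0,0,0,0,0],
    [0.1,0,0,0,0,0,0],
    [0.3,0,0,0,0,0,0],
    [0.5,0,0,0,0,0,0],
    [0.7,0,0,0,0,0,0],
    [0.7,0,0,0,0,0,0],
    [0.7,0,0,0,0,0,0],
    [0.7,0,0,0,0,0,0],
    [0.7,0,0,0,0,0,0]
  ],
  "squeeze": 15
}}

```text
t: 4.67
eef_pos: [0.476, -0.1564, 0.0458]
ee_rot: [3.142, 0.0, -3.142]
force: [-0.8, 0.2, 0.1]
width: 0.0398
gripper_force: 0.4
```

Run:
```python
from h import *
w=shot('wrist','w2.png'); s=shot('side')
cv2.imwrite('pics/w2.png',np.hstack([cv2.resize(w['color'],(400,300)),cv2.resize(s['color'][100:250,160:360],(400,300))])[:,:,::-1])
```

```text
(no output)
```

View pics/w2.png

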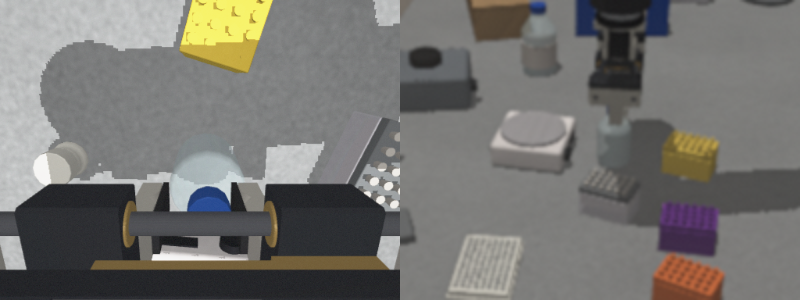

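The picture suggests the fingers are closing past the bottle's axis on the robot side, since the width is 40 mm where it should be 56. I'm opening again to re-measure.

Request:
{"op": "servo_tool", "data": {
  "deltas": [
    [-1,0,0,0,0,0,0],
    [-1,0,0,0,0,0,0],
    [-1,0,0,0,0,0,0],
    [-1,0,0,0,0,0,0],
    [-1,0,0,0,0,0,0],
    [-1,0,0,0,0,0,0]
  ]
}}

```text
t: 5.27
eef_pos: [0.4757, -0.1566, 0.0454]
ee_rot: [-3.142, -0.0, 3.141]
force: [-0.6, 1.4, 0.6]
width: 0.066
gripper_force: 0.0
```

Run:
```python
from h import *
st=arm.get_state(); print(st['eef_pos'],st['width'])
w=shot('wrist'); t=shot('top')
x,y=pix(t,st['eef_pos']).astype(int); print('tcp px top',x,y)
cv2.imwrite('pics/w3.png',np.hstack([cv2.resize(w['color'],(400,300)),cv2.resize(t['color'][y-37:y+38,x-50:x+50],(400,300),interpolation=cv2.INTER_CUBIC)])[:,:,::-1])
for z,g in ((.046,'tip'),(.065,'grasp')): print(g,pix(w,[st['eef_pos'][0],st['eef_pos'][1],z]))
find(w,['bottle_mid'])
for q in ((240,175),(240,205),(266,260)): print(q,[ray(w,q,z).round(3) for z in (0,.0525,.105)])
```

```text
[ 0.47565787 -0.1565543   0.04539759] 0.06600228669475114
tcp px top 310 201
tip [255. 225.]
grasp [255. 238.]
bottle_mid 0.59 [ 0.462 -0.148  0.073] [272. 219.]
(240, 175) [array([ 0.455, -0.168,  0.   ]), array([ 0.443, -0.165,  0.052]), array([ 0.431, -0.163,  0.105])]
(240, 205) [array([ 0.478, -0.168,  0.   ]), array([ 0.461, -0.165,  0.052]), array([ 0.444, -0.163,  0.105])]
(266, 260) [array([ 0.523, -0.148,  0.   ]), array([ 0.496, -0.15 ,  0.052]), array([ 0.469, -0.152,  0.105])]
```

View pics/w3.png

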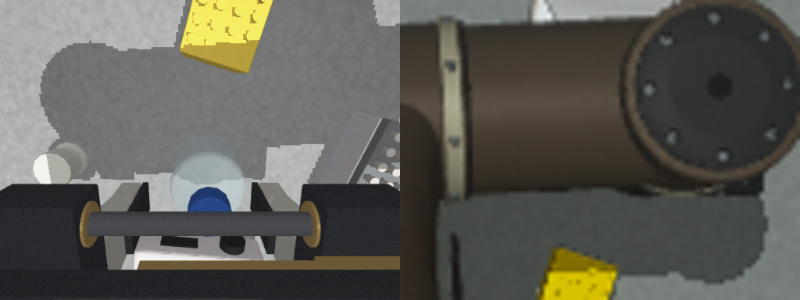

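Run:
```python
from h import *
st=arm.get_state(); e=st['eef_pos']
w=shot('wrist'); s=shot('side')
im=cv2.resize(s['color'][130:195,230:310],(640,520),interpolation=cv2.INTER_CUBIC)
for z,c in ((.0,(255,255,0)),(.046,(255,0,0)),(.065,(0,255,0)),(.105,(255,0,255))):
    q=(pix(s,[e[0],e[1],z])-[230,130])*8; cv2.circle(im,tuple(int(v) for v in q),4,c,-1)
cv2.imwrite('pics/s4.png',im[:,:,::-1])
for dx in (-.0095,0): print([pix(w,[e[0]+dx,e[1]+sy*.033,z]) for z in (.046,.065) for sy in (-1,1)])
```

```text
[array([201., 210.]), array([310., 210.]), array([196., 222.]), array([315., 222.])]
[array([202., 225.]), array([309., 225.]), array([196., 238.]), array([314., 238.])]
```

View pics/s4.png

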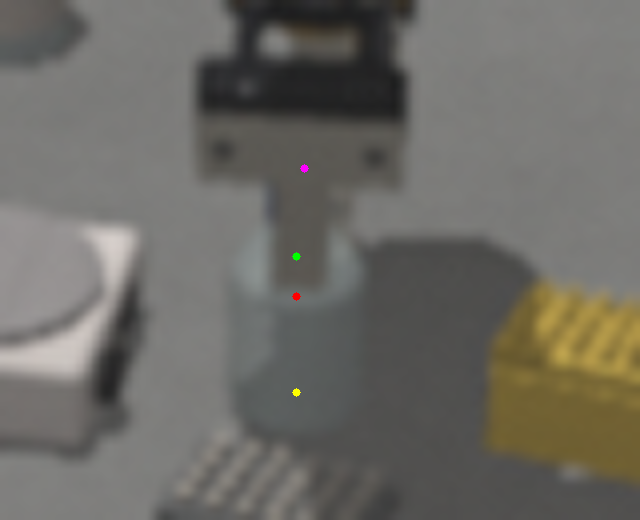

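The zoomed side picture shows the near fingertip at (302,288), above the bottle's shoulder. With the fingers open, the tips ride about 20 mm higher than the nominal TCP. I'll shift in y, go lower in small steps while watching the force, and then close.

Request:
{"op": "servo_tool", "data": {
  "deltas": [
    [-1,0,5,0,0,0,0],
    [-1,0,0,0,0,0,0],
    [-1,0,0,0,0,0,0],
    [-1,0,0,0,0,0,0],
    [-1,0,0,0,0,0,0],
    [-1,0,0,2,0,0,0],
    [-1,0,0,2,0,0,0],
    [-1,0,0,2,0,0,0],
    [-1,0,0,0,0,0,0]
  ]
}}

```text
t: 6.27
eef_pos: [0.4755, -0.1515, 0.039]
ee_rot: [3.142, -0.001, 3.141]
force: [-0.6, 0.5, 0.3]
width: 0.0875
gripper_force: 0.0
```

Request:
{"op": "servo_tool", "data": {
  "deltas": [
    [0.7,0,0,0,0,0,0],
    [0.7,0,0,0,0,0,0],
    [0.7,0,0,0,0,0,0],
    [0.7,0,0,0,0,0,0],
    [0.7,0,0,0,0,0,0],
    [0.7,0,0,0,0,0,0],
    [0.7,0,0,0,0,0,0]
  ],
  "squeeze": 15
}}

```text
t: 6.85
eef_pos: [0.4759, -0.1515, 0.0396]
ee_rot: [-3.142, 0.0, 3.141]
force: [0.2, -0.5, 0.0]
width: 0.0469
gripper_force: 0.0
```

Request:
{"op": "servo_tool", "data": {
  "deltas": [
    [-1,0,0,0,0,0,0],
    [-1,0,0,0,0,0,0],
    [-1,0,0,0,0,0,0],
    [-1,0,0,0,0,0,0],
    [-1,0,0,0,0,0,0],
    [-1,0,0,0,0,0,0],
    [-1,0,0,0,0,0,0],
    [-1,0,0,0,0,0,0],
    [-1,0,0,2,0,0,0],
    [-1,0,0,2,0,0,0],
    [-1,0,0,1,0,0,0],
    [-1,0,0,0,0,0,0]
  ]
}}

```text
t: 7.85
eef_pos: [0.4756, -0.1515, 0.0342]
ee_rot: [-3.142, -0.001, 3.141]
force: [0.0, 0.5, -0.4]
width: 0.0877
gripper_force: 0.0
```

Run:
```python
from h import *
st=arm.get_state(); print(st['eef_pos'],st['width'],st['force'])
w=shot('wrist'); s=shot('side')
cv2.imwrite('pics/w5.png',np.hstack([cv2.resize(w['color'][120:350,130:390],(450,400)),cv2.resize(s['color'][125:195,235:298],(350,400),interpolation=cv2.INTER_CUBIC)])[:,:,::-1])
```

```text
[ 0.47561047 -0.15146185  0.03417958] 0.08772098771631232 [ 0.02993413  0.50208142 -0.39761403]
```

View pics/w5.png

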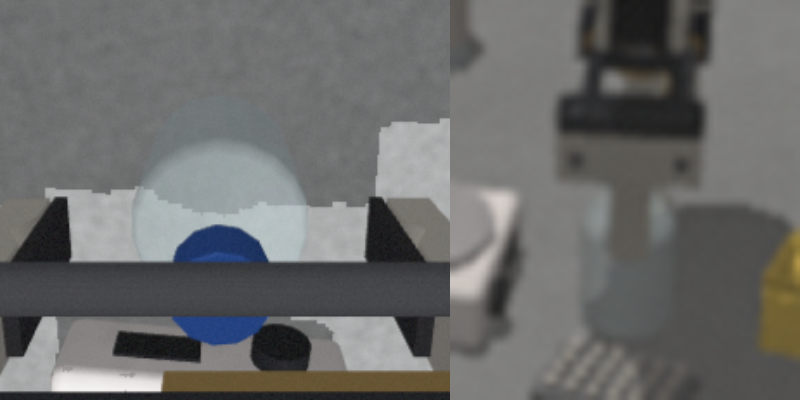

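The picture shows the bottle centred between the pads in y, with the tips now around the shoulder level and no contact force. I'm closing.

Request:
{"op": "servo_tool", "data": {
  "deltas": [
    [-1,0,0,2,0,0,0],
    [-1,0,0,2,0,0,0],
    [0.7,0,0,0,0,0,0],
    [0.7,0,0,0,0,0,0],
    [0.7,0,0,0,0,0,0],
    [0.7,0,0,0,0,0,0],
    [0.7,0,0,0,0,0,0],
    [0.7,0,0,0,0,0,0],
    [0.7,0,0,0,0,0,0]
  ],
  "squeeze": 15
}}

```text
t: 8.7
eef_pos: [0.4758, -0.1514, 0.0305]
ee_rot: [3.141, -0.0, 3.141]
force: [-0.3, -0.2, -1.7]
width: 0.049
gripper_force: 12.6
```

Request:
{"op": "servo_tool", "data": {
  "deltas": [
    [-0.6,0,0,0,0,0,0],
    [-0.6,0,0,0,0,0,0],
    [-0.6,0,0,0,0,0,0],
    [-0.6,0,0,0,0,0,0],
    [-0.6,0,0,2,0,0,0],
    [-0.6,0,0,2,0,0,0],
    [-0.6,0,0,2,0,0,0],
    [-0.6,0,0,0,0,0,0]
  ]
}}

```text
t: 9.37
eef_pos: [0.4755, -0.1515, 0.024]
ee_rot: [3.142, -0.001, 3.141]
force: [-0.1, -0.2, 0.1]
width: 0.0701
gripper_force: 0.0
```

Request:
{"op": "servo_tool", "data": {
  "deltas": [
    [0.7,0,0,0,0,0,0],
    [0.7,0,0,0,0,0,0],
    [0.7,0,0,0,0,0,0],
    [0.7,0,0,0,0,0,0],
    [0.7,0,0,0,0,0,0],
    [0.7,0,0,0,0,0,0]
  ],
  "squeeze": 15
}}

```text
t: 9.87
eef_pos: [0.4759, -0.1514, 0.0246]
ee_rot: [3.142, 0.0, 3.141]
force: [0.4, 0.0, -1.0]
width: 0.0537
gripper_force: 14.7
```

Request:
{"op": "servo_tool", "data": {
  "deltas": [
    [-0.6,0,0,0,0,0,0],
    [-0.6,0,0,0,0,0,0],
    [-0.6,0,0,0,0,0,0],
    [-0.6,0,0,2,0,0,0],
    [-0.6,0,0,2,0,0,0],
    [-0.6,0,0,2,0,0,0],
    [-0.6,0,0,1,0,0,0],
    [-0.6,0,0,0,0,0,0]
  ]
}}

```text
t: 10.53
eef_pos: [0.4756, -0.1515, 0.0171]
ee_rot: [-3.142, -0.001, 3.141]
force: [-1.5, 0.4, 0.6]
width: 0.0702
gripper_force: 0.0
```

Request:
{"op": "servo_tool", "data": {
  "deltas": [
    [0.7,0,0,0,0,0,0],
    [0.7,0,0,0,0,0,0],
    [0.7,0,0,0,0,0,0],
    [0.7,0,0,0,0,0,0],
    [0.7,0,0,0,0,0,0],
    [0.7,0,0,0,0,0,0]
  ],
  "squeeze": 20
}}

```text
t: 11.03
eef_pos: [0.4759, -0.1514, 0.0176]
ee_rot: [3.142, 0.0, 3.141]
force: [0.5, 0.8, 0.7]
width: 0.0547
gripper_force: 20.0
```

Run:
```python
from h import *
w=shot('wrist'); s=shot('side')
cv2.imwrite('pics/w6.png',np.hstack([cv2.resize(w['color'][120:350,130:390],(450,400)),cv2.resize(s['color'][125:195,235:298],(350,400),interpolation=cv2.INTER_CUBIC)])[:,:,::-1])
```

```text
(no output)
```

View pics/w6.png

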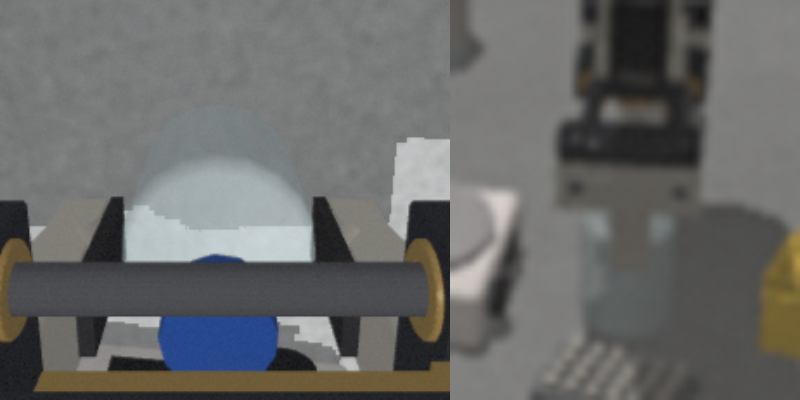

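The side picture shows the pads on the straight body now, at width 55 mm and 20 N. Before lifting I'm cross-checking the stirrer and plate positions between cameras.

Run:
```python
from h import *
a=cv2.imread('pics/a.png')[:,:,::-1]; 
hs=cv2.cvtColor(a,cv2.COLOR_RGB2HSV)[300:325,470:500]; m=(hs[...,0]>100)&(hs[...,0]<130)&(hs[...,1]>150)
v,u=np.nonzero(m); uv=((u.mean()+470+.5)*.64-.5,(v.mean()+300+.5)*.64-.5)
t=shot('top'); print('cap top-cam',uv,ray(t,uv,.105).round(4))
w1=cv2.imread('pics/w1.png')
P=dict(K=t['K'],position=[.3975025,-.13862894,.44391402],orientation=[2.85589025,-6.3429e-4,1.57367355]); P['K']=[[338.398,0,255.644],[0,338.398,194.627],[0,0,1]]
for q in ((237,229),(195,230),(280,230)): print(q,ray(P,q,.05).round(4))
# front edges of stirrer in wrist: column profile
g=cv2.cvtColor(w1,cv2.COLOR_BGR2GRAY); print(g[205:236,237].tolist()); print(g[232,185:292].tolist())
b=cv2.imread('pics/b.png'); gb=cv2.cvtColor(b,cv2.COLOR_BGR2GRAY)
s=shot('side'); ph=np.linspace(0,6.28,8,endpoint=False)
print('side centre',pix(s,[.6125,-.161,.05]),pix(s,[.6125,-.169,.05]))
cv2.imwrite('pics/d.png',np.hstack([cv2.resize(b[150:190,200:255],(440,320),interpolation=cv2.INTER_CUBIC),cv2.resize(w1[195:240,180:230],(355,320),interpolation=cv2.INTER_CUBIC)]))
```

```text
cap top-cam (np.float64(310.3763358778626), np.float64(199.05541984732824)) [ 0.4785 -0.1504  0.105 ]
(237, 229) [ 0.5581 -0.1612  0.05  ]
(195, 230) [ 0.5596 -0.2138  0.05  ]
(280, 230) [ 0.5593 -0.1074  0.05  ]
[145, 150, 149, 147, 101, 90, 95, 96, 95, 96, 55, 21, 16, 21, 43, 108, 112, 126, 129, 191, 203, 215, 154, 93, 108, 166, 172, 171, 172, 175, 170]
[139, 140, 141, 142, 144, 142, 144, 150, 138, 120, 183, 205, 218, 224, 227, 226, 227, 226, 226, 226, 226, 226, 226, 225, 226, 225, 227, 227, 227, 226, 227, 166, 124, 99, 87, 126, 163, 165, 168, 168, 170, 170, 170, 171, 171, 169, 170, 168, 168, 171, 170, 171, 171, 172, 174, 175, 173, 173, 175, 174, 173, 173, 176, 171, 174, 166, 167, 163, 123, 91, 114, 124, 144, 221, 227, 226, 227, 227, 226, 227, 226, 227, 226, 228, 226, 226, 226, 225, 226, 225, 225, 226, 226, 225, 225, 225, 225, 226, 224, 220, 210, 194, 139, 143, 146, 146, 141]
side centre [226. 163.] [227. 162.]
```

Request:
{"op": "servo_tool", "data": {
  "deltas": [
    [0.7,0,0,-5,0,0,0],
    [0.7,0,0,-15,0,0,0],
    [0.7,0,0,-25,0,0,0],
    [0.7,0,0,-25,0,0,0],
    [0.7,0,0,-25,0,0,0],
    [0.7,0,0,0,0,0,0]
  ]
}}

```text
t: 11.73
eef_pos: [0.4787, -0.1519, 0.1176]
ee_rot: [-3.141, 0.007, -3.141]
force: [0.8, 0.1, -1.0]
width: 0.0552
gripper_force: 20.0
```

Request:
{"op": "servo_tool", "data": {
  "deltas": [
    [0.7,-10,-1,0,0,0,0],
    [0.7,-20,-2,0,0,0,0],
    [0.7,-25,-2,0,0,0,0],
    [0.7,-25,-2,0,0,0,0],
    [0.7,-25,-1,0,0,0,0],
    [0.7,-20,-1,0,0,0,0],
    [0.7,-9,0,0,0,0,0],
    [0.7,0,0,0,0,0,0],
    [0.7,0,0,0,0,0,0],
    [0.7,0,0,0,0,0,0]
  ]
}}

```text
t: 12.57
eef_pos: [0.6086, -0.1604, 0.1117]
ee_rot: [3.141, -0.002, 3.141]
force: [-0.7, 0.3, -3.0]
width: 0.0548
gripper_force: 20.0
```

Run:
```python
from h import *
st=arm.get_state(); print(st['eef_pos'],st['width'])
s=shot('side'); w=shot('wrist')
t=pix(s,[.613,-.161,.05]).astype(int); print(t)
im=s['color'].copy(); cv2.circle(im,tuple(int(v) for v in t),1,(255,0,0),-1)
cv2.imwrite('pics/s7.png',np.hstack([cv2.resize(im[105:195,185:275],(400,400),interpolation=cv2.INTER_CUBIC),cv2.resize(w['color'],(400,400))])[:,:,::-1])
```

```text
[ 0.60860374 -0.16040421  0.11168401] 0.05477593416303071
[226 163]
```

View pics/s7.png

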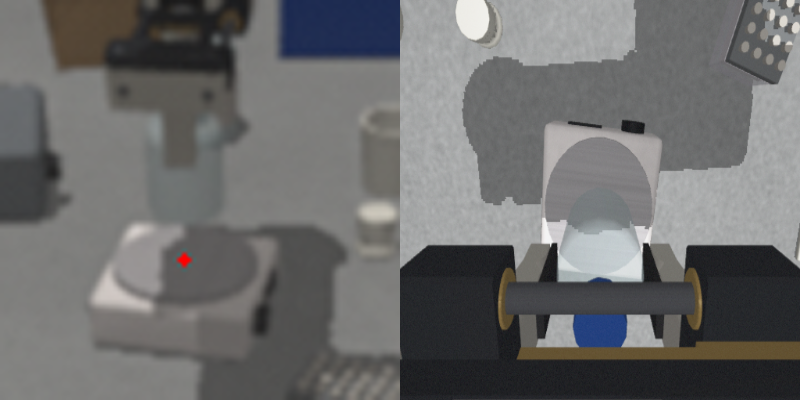

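The side picture shows the bottle held above the disc and centred on it. I'm lowering gently.

Request:
{"op": "servo_tool", "data": {
  "deltas": [
    [0.7,-2,0,8,0,0,0],
    [0.7,0,0,8,0,0,0],
    [0.7,0,0,8,0,0,0],
    [0.7,0,0,7,0,0,0],
    [0.7,0,0,5,0,0,0],
    [0.7,0,0,3,0,0,0],
    [0.7,0,0,2,0,0,0],
    [0.7,0,0,1,0,0,0],
    [0.7,0,0,1,0,0,0],
    [0.7,0,0,0,0,0,0],
    [0.7,0,0,0,0,0,0]
  ]
}}

```text
t: 13.58
eef_pos: [0.612, -0.1605, 0.0698]
ee_rot: [-3.142, 0.0, 3.142]
force: [0.1, -0.0, -1.9]
width: 0.0548
gripper_force: 20.0
```

Request:
{"op": "servo_tool", "data": {
  "deltas": [
    [0.7,0,0,1,0,0,0],
    [0.7,0,0,1,0,0,0],
    [0.7,0,0,0.5,0,0,0],
    [0.7,0,0,0,0,0,0],
    [0.7,0,0,0,0,0,0]
  ]
}}

```text
t: 14.0
eef_pos: [0.6122, -0.1605, 0.0677]
ee_rot: [-3.141, 0.001, -3.142]
force: [-1.2, 1.4, 3.3]
width: 0.0549
gripper_force: 20.0
```

Request:
{"op": "servo_tool", "data": {
  "deltas": [
    [-0.5,0,0,0,0,0,0],
    [-1,0,0,0,0,0,0],
    [-1,0,0,0,0,0,0],
    [-1,0,0,0,0,0,0],
    [-1,0,0,0,0,0,0],
    [-1,0,0,-5,0,0,0],
    [-1,0,0,-15,0,0,0],
    [-1,0,0,-25,0,0,0],
    [-1,0,0,-35,0,0,0],
    [-1,0,0,-40,0,0,0],
    [-1,0,0,-30,0,0,0],
    [-1,20,20,0,0,0,0],
    [-1,28,30,0,0,0,0],
    [-1,30,34,0,0,0,0],
    [-1,30,34,0,0,0,0],
    [-1,30,32,0,0,0,0],
    [-1,0,0,0,0,0,5.7],
    [-1,0,0,0,0,0,5.7],
    [-1,0,0,0,0,0,5.7],
    [-1,0,0,0,0,0,0]
  ]
}}

```text
t: 15.67
eef_pos: [0.4802, -0.0171, 0.2178]
ee_rot: [3.141, 0.001, 2.84]
force: [0.3, 0.5, -0.1]
width: 0.0877
gripper_force: 0.0
```

Run:
```python
from h import *
st=arm.get_state(); print(st['eef_pos'],st['ee_rot'],st['width'])
w=shot('wrist'); s=shot('side')
P=world
for n in ['tiprack_mid']: find(w,[n])
x,y=242,163
cv2.imwrite('pics/e.png',np.hstack([w['color'],cv2.resize(s['color'][120:200,190:250],(288,384),interpolation=cv2.INTER_CUBIC)])[:,:,::-1])
```

```text
[ 0.48018165 -0.01713273  0.2177883 ] [3.14082145e+00 9.68059453e-04 2.83956721e+00] 0.08774570242944091
tiprack_mid 0.87 [ 0.47  -0.01   0.048] [259. 157.]
tiprack_mid 0.85 [0.362 0.056 0.045] [291.  34.]
tiprack_mid 0.63 [ 0.351 -0.128  0.047] [115.  81.]
tiprack_mid 0.63 [0.378 0.172 0.048] [411.  12.]
```

View pics/e.png

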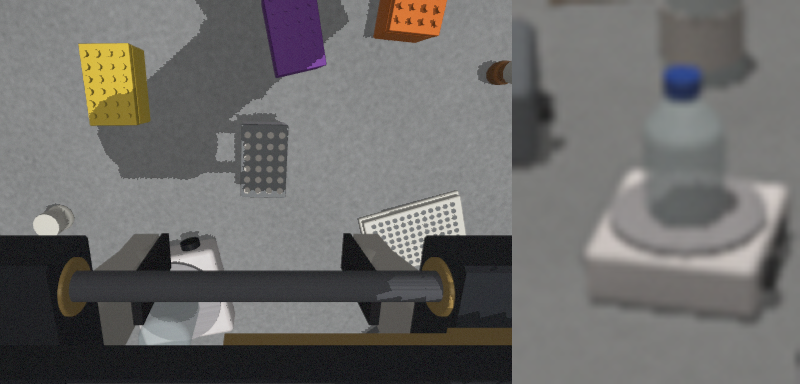

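The bottle stands upright, centred on the disc. The rack is at (264,160), and the plate's front corners are at about (359,218) and (460,193).

Run:
```python
from h import *
w=shot('wrist')
C=[ray(w,q,.05) for q in ((242,123),(289,126),(285,196),(240,194))]
c=np.mean(C,0); l=C[3]-C[0]+C[2]-C[1]; print('rack',c.round(4),np.degrees(np.arctan2(l[1],l[0])).round(1),np.linalg.norm(C[3]-C[0]),np.linalg.norm(C[1]-C[0]))
A,B=[ray(w,q,.0145) for q in ((359,219),(460,193))]; d=B-A; print('plate corners',A.round(4),B.round(4),np.linalg.norm(d),np.degrees(np.arctan2(d[1],d[0])))
print('expect',[.6327-.043*1+.064*.0157,.1487-.064],[.6327-.043-.064*.0157,.1487+.064])
e=arm.get_state()['eef_pos']; v=Rm(arm.get_state()['ee_rot']).T@(np.r_[c[:2],e[2]]-e); print('tool delta mm',(v*1000).round(1))
```

```text
rack [ 0.4748 -0.0065  0.05  ] -19.0 0.07755902561265222 0.049446869164659076
plate corners [0.5865 0.0849 0.0145] [0.5893 0.2099 0.0145] 0.1250433368021662 88.71345872202465
expect [0.5907048, 0.0847] [0.5886952, 0.2127]
tool delta mm [8.6 9.1 0. ]
```

Request:
{"op": "servo_tool", "data": {
  "deltas": [
    [-0.8,8,8,0,0,0,1.7],
    [-0.8,0,0,20,0,0,0],
    [-0.8,0,0,35,0,0,0],
    [-0.8,0,0,35,0,0,0],
    [-0.8,0,0,35,0,0,0],
    [-0.8,0,0,30,0,0,0],
    [-0.8,0,0,25,0,0,0],
    [-0.8,0,0,15,0,0,0],
    [-0.8,0,0,10,0,0,0],
    [-0.8,0,0,8,0,0,0],
    [-0.8,0,0,0,0,0,0],
    [0.7,0,0,0,0,0,0],
    [0.7,0,0,0,0,0,0],
    [0.7,0,0,0,0,0,0],
    [0.7,0,0,0,0,0,0],
    [0.7,0,0,0,0,0,0],
    [0.7,0,0,0,0,0,0],
    [0.7,0,0,0,0,0,0],
    [0.7,0,0,0,0,0,0]
  ],
  "squeeze": 15
}}

```text
t: 17.45
eef_pos: [0.4754, -0.0074, 0.0046]
ee_rot: [3.141, 0.001, 2.814]
force: [-1.7, 0.1, 5.4]
width: 0.0499
gripper_force: 15.0
```

Request:
{"op": "servo_tool", "data": {
  "deltas": [
    [0.7,0,0,-5,0,0,0],
    [0.7,0,0,-15,0,0,0],
    [0.7,0,0,-30,0,0,0],
    [0.7,0,0,-30,0,0,0],
    [0.7,0,0,-20,0,0,-6.3],
    [0.7,0,0,0,0,0,-6.3],
    [0.7,0,0,0,0,0,-6.2],
    [0.7,-8,14,0,0,0,0],
    [0.7,-16,28,0,0,0,0],
    [0.7,-16,29,0,0,0,0],
    [0.7,-16,29,0,0,0,0],
    [0.7,-16,29,0,0,0,0],
    [0.7,-16,29,0,0,0,0],
    [0.7,-16,29,0,0,0,0],
    [0.7,-16,29,0,0,0,0],
    [0.7,-16,29,0,0,0,0],
    [0.7,-14,26,0,0,0,0],
    [0.7,-8,14,0,0,0,0],
    [0.7,0,0,0,0,0,0],
    [0.7,0,0,0,0,0,0]
  ]
}}

```text
t: 19.12
eef_pos: [0.6325, 0.2782, 0.1027]
ee_rot: [-3.14, -0.002, 3.141]
force: [-0.0, -0.8, -1.5]
width: 0.0495
gripper_force: 15.0
```

Run:
```python
from h import *
st=arm.get_state(); print(st['eef_pos'],st['ee_rot'],st['width'])
w=shot('wrist'); print([pix(w,[x,y,.0145]) for x,y in ((.59,.085),(.59,.213))])
cv2.imwrite('pics/f.png',w['color'][:,:,::-1])
```

```text
[0.63252606 0.27820389 0.10271832] [-3.14040498e+00 -1.75659614e-03  3.14119821e+00] 0.049484348485153054
[array([ 23., 138.]), array([177., 138.])]
```

View pics/f.png

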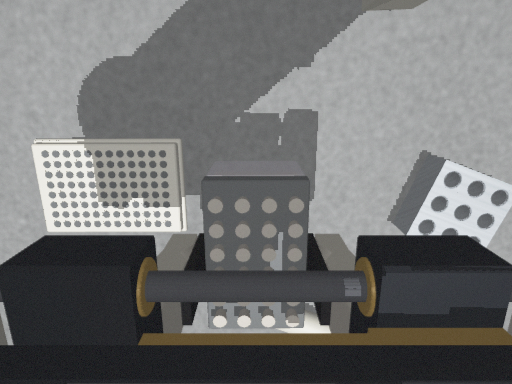

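The wrist picture shows the rack held level, with the plate's outline corners at (36,140) and (183,140), consistent with plate y ≈ 0.150. I'm lowering the rack here.

Request:
{"op": "servo_tool", "data": {
  "deltas": [
    [0.7,0,0,15,0,0,0],
    [0.7,0,0,25,0,0,0],
    [0.7,0,0,20,0,0,0],
    [0.7,0,0,14,0,0,0],
    [0.7,0,0,10,0,0,0],
    [0.7,0,0,6,0,0,0],
    [0.7,0,0,3,0,0,0],
    [0.7,0,0,2,0,0,0],
    [0.7,0,0,1,0,0,0],
    [0.7,0,0,0,0,0,0],
    [0.7,0,0,0,0,0,0]
  ]
}}

```text
t: 20.08
eef_pos: [0.6334, 0.2777, 0.0089]
ee_rot: [3.141, 0.001, 3.142]
force: [-0.1, 0.2, -0.9]
width: 0.0497
gripper_force: 15.0
```

Request:
{"op": "servo_tool", "data": {
  "deltas": [
    [0.7,0,0,1.5,0,0,0],
    [0.7,0,0,1.5,0,0,0],
    [0.7,0,0,1,0,0,0],
    [0.7,0,0,0,0,0,0],
    [0.7,0,0,0,0,0,0]
  ]
}}

```text
t: 20.5
eef_pos: [0.6331, 0.2775, 0.0047]
ee_rot: [3.141, 0.001, -3.141]
force: [-2.8, 0.1, 5.5]
width: 0.0499
gripper_force: 15.0
```

Request:
{"op": "servo_tool", "data": {
  "deltas": [
    [-0.4,0,0,0,0,0,0],
    [-0.4,0,0,0,0,0,0],
    [-0.4,0,0,0,0,0,0],
    [-0.4,0,0,0,0,0,0],
    [-0.4,0,0,-5,0,0,0],
    [-0.4,0,0,-20,0,0,0],
    [-0.4,0,0,-30,0,0,0],
    [-0.4,0,0,-35,0,0,0],
    [-1,0,0,-40,0,0,0],
    [-1,0,0,-40,0,0,0],
    [-1,0,0,-30,0,0,0],
    [-1,20,10,0,0,0,0],
    [-1,32,18,0,0,0,0],
    [-1,32,18,0,0,0,0],
    [-1,32,18,0,0,0,0],
    [-1,32,18,0,0,0,0],
    [-1,32,18,0,0,0,0],
    [-1,2,3,0,0,0,-3.1],
    [-1,0,0,0,0,0,0],
    [-1,0,0,0,0,0,0]
  ]
}}

```text
t: 22.17
eef_pos: [0.4509, 0.3808, 0.2046]
ee_rot: [3.141, 0.001, -3.087]
force: [0.5, -0.3, -0.3]
width: 0.0875
gripper_force: 0.0
```

Run:
```python
from h import *
st=arm.get_state(); print(st['eef_pos'],st['ee_rot'],st['width'])
w=shot('wrist'); find(w,['trough_mid','vial_mid','tiprack_mid'])
cv2.imwrite('pics/g.png',w['color'][:,:,::-1])
```

```text
[0.45089731 0.38075821 0.20460308] [ 3.14111499e+00  5.73030106e-04 -3.08749608e+00] 0.08754239983804106
trough_mid 0.93 [0.45  0.376 0.003] [252. 162.]
vial_mid 0.74 [0.464 0.281 0.042] [163. 176.]
tiprack_mid 0.84 [0.643 0.279 0.047] [164. 321.]
tiprack_mid 0.57 [0.358 0.197 0.049] [72. 67.]
tiprack_mid 0.19 [0.447 0.376 0.004] [251. 159.]
```

View pics/g.png

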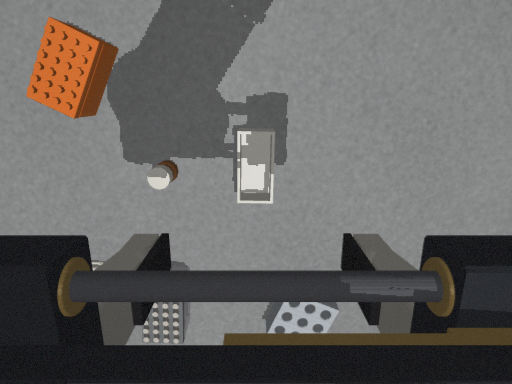

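The trough is aligned and centred under the gripper at (255,167). I'm descending and gripping.

Request:
{"op": "servo_tool", "data": {
  "deltas": [
    [-0.8,0,0,20,0,0,0],
    [-0.8,0,0,35,0,0,0],
    [-0.8,0,0,35,0,0,0],
    [-0.8,0,0,35,0,0,0],
    [-0.8,0,0,30,0,0,0],
    [-0.8,0,0,20,0,0,0],
    [-0.8,0,0,12,0,0,0],
    [-0.8,0,0,8,0,0,0],
    [-0.8,0,0,2,0,0,0],
    [-0.8,0,0,0,0,0,0],
    [0.7,0,0,0,0,0,0],
    [0.7,0,0,0,0,0,0],
    [0.7,0,0,0,0,0,0],
    [0.7,0,0,0,0,0,0],
    [0.7,0,0,0,0,0,0],
    [0.7,0,0,0,0,0,0],
    [0.7,0,0,0,0,0,0],
    [0.7,0,0,0,0,0,0],
    [0.7,0,0,0,0,0,0],
    [0.7,0,0,0,0,0,0]
  ],
  "squeeze": 8
}}

```text
t: 24.03
eef_pos: [0.451, 0.3804, 0.007]
ee_rot: [-3.142, -0.0, -3.088]
force: [0.1, -0.3, 0.1]
width: 0.0179
gripper_force: 0.0
```

Request:
{"op": "servo_tool", "data": {
  "deltas": [
    [-0.8,0,0,0,0,0,0],
    [-0.8,0,0,0,0,0,0],
    [-0.8,0,0,0,0,0,0],
    [-0.8,0,0,0,0,0,0],
    [-0.8,0,0,0,0,0,0],
    [-0.8,0,0,0,0,0,0],
    [-0.8,0,0,0,0,0,0],
    [-0.8,0,0,0,0,0,0],
    [-0.8,0,0,0,0,0,0],
    [-0.8,0,0,0,0,0,0],
    [-0.8,0,0,0,0,0,0],
    [-0.8,0,0,2,0,0,0],
    [-0.8,0,0,2,0,0,0],
    [-0.8,0,0,2,0,0,0],
    [-0.8,0,0,2,0,0,0],
    [-0.8,0,0,2,0,0,0],
    [-0.8,0,0,0,0,0,0]
  ]
}}

```text
t: 25.45
eef_pos: [0.4508, 0.3801, -0.0035]
ee_rot: [-3.141, -0.001, -3.088]
force: [-0.7, -0.9, 1.0]
width: 0.0787
gripper_force: 0.0
```

Run:
```python
from h import *
st=arm.get_state(); e=st['eef_pos']; print(e,st['width'],st['force'])
w=shot('wrist'); s=shot('side'); find(w,['trough_mid']); find(s,['trough_mid'])
b=cv2.imread('pics/b.png')
cv2.imwrite('pics/i.png',np.hstack([cv2.resize(w['color'][110:350,130:390],(420,400)),cv2.resize(s['color'][230:330,220:310],(360,400),interpolation=cv2.INTER_CUBIC)])[:,:,::-1])
```

```text
[ 0.4507749   0.38012916 -0.00353888] 0.07872502579004763 [-0.65182868 -0.8825083   0.96543886]
trough_mid 0.56 [0.442 0.375 0.003] [248. 214.]
trough_mid 0.69 [0.461 0.405 0.008] [258. 312.]
```

View pics/i.png

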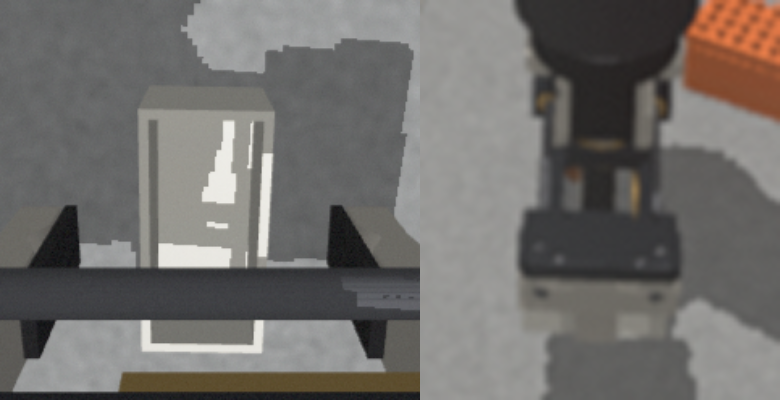

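The last picture shows the trough upright and centred between the open pads. I'm closing at this lower height.

Request:
{"op": "servo_tool", "data": {
  "deltas": [
    [-0.8,0,0,2,0,0,0],
    [-0.8,0,0,2,0,0,0],
    [-0.8,0,0,0,0,0,0],
    [0.2,0,0,0,0,0,0],
    [0.2,0,0,0,0,0,0],
    [0.2,0,0,0,0,0,0],
    [0.2,0,0,0,0,0,0],
    [0.2,0,0,0,0,0,0],
    [0.2,0,0,0,0,0,0],
    [0.2,0,0,0,0,0,0],
    [0.2,0,0,0,0,0,0]
  ]
}}

```text
t: 26.57
eef_pos: [0.451, 0.3805, -0.0069]
ee_rot: [3.142, 0.0, -3.088]
force: [-0.2, 0.6, 0.4]
width: 0.0398
gripper_force: 8.0
```

Request:
{"op": "servo_tool", "data": {
  "deltas": [
    [-0.3,0,0,0,0,0,0],
    [-0.3,0,0,0,0,0,0],
    [-0.3,0,0,0,0,0,0],
    [-0.3,0,0,2,0,0,0],
    [-0.3,0,0,2,0,0,0],
    [-0.3,0,0,2,0,0,0],
    [-0.3,0,0,0,0,0,0],
    [0.2,0,0,0,0,0,0],
    [0.2,0,0,0,0,0,0],
    [0.2,0,0,0,0,0,0],
    [0.2,0,0,0,0,0,0],
    [0.2,0,0,0,0,0,0],
    [0.2,0,0,0,0,0,0]
  ],
  "squeeze": 10
}}

```text
t: 27.65
eef_pos: [0.4511, 0.3805, -0.0129]
ee_rot: [3.141, 0.0, -3.088]
force: [-0.0, 0.2, -0.2]
width: 0.0399
gripper_force: 10.0
```

Request:
{"op": "servo_tool", "data": {
  "deltas": [
    [0.2,0,0,-5,0,0,0],
    [0.2,0,0,-15,0,0,0],
    [0.2,0,0,-30,0,0,0],
    [0.2,0,0,-40,0,0,0],
    [0.2,0,0,-30,0,0,3.1],
    [0.2,-8,-16,0,0,0,0],
    [0.2,-15,-29,0,0,0,0],
    [0.2,-15,-30,0,0,0,0],
    [0.2,-15,-30,0,0,0,0],
    [0.2,-15,-30,0,0,0,0],
    [0.2,-16,-30,0,0,0,0],
    [0.2,-16,-30,0,0,0,0],
    [0.2,-16,-30,0,0,0,0],
    [0.2,-16,-30,0,0,0,0],
    [0.2,-16,-30,0,0,0,0],
    [0.2,-15,-30,0,0,0,0],
    [0.2,-12,-24,0,0,0,0],
    [0.2,-7,-16,0,0,0,0],
    [0.2,0,0,0,0,0,0],
    [0.2,0,0,0,0,0,0]
  ]
}}

```text
t: 29.32
eef_pos: [0.6329, 0.0243, 0.107]
ee_rot: [-3.142, -0.0, 3.139]
force: [-0.3, 0.5, -0.1]
width: 0.0401
gripper_force: 10.0
```

Run:
```python
from h import *
st=arm.get_state(); e=st['eef_pos']; print(e,st['ee_rot'],st['width'])
w=shot('wrist'); find(w,['trough_mid','plate'])
g=cv2.cvtColor(w['color'],cv2.COLOR_RGB2GRAY); x=slice(300,512)
print([pix(w,[.59,y,0]) for y in (.0845,.212)]); print(g[170,300:512:2].tolist())
```

```text
[0.63291128 0.0243337  0.10700973] [-3.14154321e+00 -4.21597521e-04  3.13934635e+00] 0.040075509678367115
trough_mid 0.64 [0.627 0.023 0.135] [252. 234.]
trough_mid 0.48 [ 0.599 -0.127  0.047] [ 55. 154.]
plate 0.76 [0.632 0.146 0.016] [395. 185.]
[array([324., 135.]), array([468., 134.])]
[104, 103, 101, 99, 102, 104, 104, 158, 162, 163, 163, 163, 125, 230, 153, 170, 236, 240, 240, 240, 223, 163, 169, 226, 239, 239, 160, 162, 210, 239, 239, 172, 156, 191, 239, 239, 156, 151, 163, 236, 238, 211, 151, 161, 234, 237, 206, 159, 149, 203, 237, 220, 149, 150, 202, 236, 237, 163, 148, 159, 236, 236, 153, 142, 159, 232, 186, 185, 143, 144, 230, 234, 212, 144, 146, 198, 234, 204, 149, 143, 196, 233, 233, 234, 234, 166, 155, 161, 156, 161, 163, 159, 164, 160, 158, 155, 155, 158, 157, 99, 102, 101, 101, 95, 103, 105]
```

Request:
{"op": "servo_tool", "data": {
  "deltas": [
    [0.2,0,1,15,0,0,0],
    [0.2,0,0,25,0,0,0],
    [0.2,0,0,25,0,0,0],
    [0.2,0,0,20,0,0,0],
    [0.2,0,0,14,0,0,0],
    [0.2,0,0,9,0,0,0],
    [0.2,0,0,5,0,0,0],
    [0.2,0,0,3,0,0,0],
    [0.2,0,0,0,0,0,0],
    [0.2,0,0,0,0,0,0]
  ]
}}

```text
t: 30.3
eef_pos: [0.6335, 0.0267, -0.0081]
ee_rot: [3.141, 0.001, -3.141]
force: [-0.4, 0.8, -0.2]
width: 0.0403
gripper_force: 10.0
```

Request:
{"op": "servo_tool", "data": {
  "deltas": [
    [0.2,0,0,1,0,0,0],
    [0.2,0,0,1,0,0,0],
    [0.2,0,0,1.5,0,0,0],
    [0.2,0,0,0,0,0,0],
    [0.2,0,0,0,0,0,0]
  ]
}}

```text
t: 30.72
eef_pos: [0.6329, 0.0263, -0.0124]
ee_rot: [3.142, 0.0, 3.141]
force: [0.2, -0.1, -0.8]
width: 0.0399
gripper_force: 10.0
```

Request:
{"op": "servo_tool", "data": {
  "deltas": [
    [0.2,0,0,1,0,0,0],
    [-0.2,0,0,0,0,0,0],
    [-0.2,0,0,0,0,0,0],
    [-0.2,0,0,0,0,0,0],
    [-0.2,0,0,0,0,0,0],
    [-0.2,0,0,-5,0,0,0],
    [-0.2,0,0,-20,0,0,0],
    [-0.2,0,0,-35,0,0,0],
    [-0.2,0,0,-40,0,0,0],
    [-1,0,0,-40,0,0,0],
    [-1,0,0,-40,0,0,0],
    [-1,0,0,-40,0,0,0],
    [-1,0,0,-15,0,0,0],
    [-1,0,0,0,0,0,0]
  ]
}}

```text
t: 31.88
eef_pos: [0.6354, 0.0266, 0.228]
ee_rot: [3.14, 0.009, -3.141]
force: [-0.3, -0.0, -0.7]
width: 0.0804
gripper_force: 0.0
```

Request:
{"op": "servo_tool", "data": {
  "deltas": [
    [-1,8,-18,0,0,0,0],
    [-1,14,-35,0,0,0,0],
    [-1,14,-36,0,0,0,0],
    [-1,14,-36,0,0,0,0],
    [-1,14,-36,0,0,0,0],
    [-1,14,-36,0,0,0,0],
    [-1,14,-36,0,0,0,0],
    [-1,14,-36,0,0,0,0],
    [-1,14,-36,0,0,0,0],
    [-1,14,-36,0,0,0,0],
    [-1,12,-36,0,0,0,0],
    [-1,10,-26,0,0,0,0],
    [-1,6,-16,0,0,0,0],
    [-1,0,0,0,0,0,0],
    [-1,0,0,0,0,0,0]
  ]
}}

```text
t: 33.13
eef_pos: [0.4695, -0.3932, 0.2206]
ee_rot: [3.141, -0.002, 3.139]
force: [1.3, -0.0, 0.9]
width: 0.0878
gripper_force: 0.0
```

Run:
```python
from h import *
st=arm.get_state(); e=st['eef_pos']; print(e,st['ee_rot'],st['width'])
w=shot('wrist','j.png'); find(w,['cup_mid','pot_mid'])
t=shot('top'); find(t,['cup_mid','trough_mid','tiprack_mid','bottle_mid'])
print('rim centre expected px for TCP xy', pix(w,[e[0],e[1],.062]),pix(w,[e[0],e[1],.03]))
g=cv2.cvtColor(w['color'],cv2.COLOR_RGB2GRAY)[100:230,150:360]
for c in (cv2.HoughCircles(cv2.medianBlur(g,3),cv2.HOUGH_GRADIENT,1,30,param1=100,param2=18,minRadius=18,maxRadius=45)[0][:4]):
    q=(c[0]+150,c[1]+100); print('circle',q,c[2],ray(w,q,.062).round(4))
```

```text
[ 0.46954419 -0.39324737  0.22056267] [ 3.14063217e+00 -1.51172296e-03  3.13908212e+00] 0.08780473415559498
cup_mid 0.91 [ 0.475 -0.39   0.017] [258. 167.]
pot_mid 0.8 [ 0.47  -0.284  0.036] [352. 166.]
trough_mid 0.82 [0.637 0.027 0.004] [254. 152.]
tiprack_mid 0.89 [ 0.358 -0.131  0.05 ] [301. 238.]
tiprack_mid 0.79 [0.63  0.275 0.05 ] [177. 150.]
tiprack_mid 0.6 [0.362 0.059 0.049] [241. 235.]
tiprack_mid 0.58 [0.361 0.185 0.051] [201. 235.]
bottle_mid 0.87 [ 0.604 -0.157  0.121] [314. 158.]
rim centre expected px for TCP xy [255. 170.] [255. 165.]
circle (np.float32(258.5), np.float32(168.5)) 23.9 [ 0.4674 -0.39    0.062 ]
```

Request:
{"op": "servo_tool", "data": {
  "deltas": [
    [-0.9,-2,2,20,0,0,0],
    [-0.9,0,0,35,0,0,0],
    [-0.9,0,0,35,0,0,0],
    [-0.9,0,0,35,0,0,0],
    [-0.9,0,0,35,0,0,0],
    [-0.9,0,0,25,0,0,0],
    [-0.9,0,0,17,0,0,0],
    [-0.9,0,0,11,0,0,0],
    [-0.9,0,0,7,0,0,0],
    [-0.9,0,0,0,0,0,0],
    [0.2,0,0,0,0,0,0],
    [0.2,0,0,0,0,0,0],
    [0.2,0,0,0,0,0,0],
    [0.2,0,0,0,0,0,0],
    [0.2,0,0,0,0,0,0],
    [0.2,0,0,0,0,0,0],
    [0.2,0,0,0,0,0,0],
    [0.2,0,0,0,0,0,0]
  ],
  "squeeze": 10
}}

```text
t: 35.03
eef_pos: [0.4733, -0.3909, 0.0022]
ee_rot: [-3.141, 0.001, -3.141]
force: [0.8, -0.8, 4.3]
width: 0.0533
gripper_force: 10.0
```

Request:
{"op": "servo_tool", "data": {
  "deltas": [
    [0.2,0,0,-5,0,0,0],
    [0.2,0,0,-15,0,0,0],
    [0.2,0,0,-30,0,0,0],
    [0.2,0,0,-35,0,0,0],
    [0.2,0,0,-25,0,0,0],
    [0.2,0,18,0,0,0,0],
    [0.2,0,30,0,0,0,0],
    [0.2,0,38,0,0,0,0],
    [0.2,0,40,0,0,0,0],
    [0.2,0,40,0,0,0,0],
    [0.2,0,40,0,0,0,0],
    [0.2,-5,40,0,0,0,0],
    [0.2,-5,40,0,0,0,0],
    [0.2,-8,40,0,0,0,0],
    [0.2,-8,40,0,0,0,0],
    [0.2,-8,40,0,0,0,0],
    [0.2,-8,40,0,0,0,0],
    [0.2,-8,40,0,0,0,0],
    [0.2,0,30,0,0,0,0],
    [0.2,0,20,0,0,0,0]
  ]
}}

```text
t: 36.7
eef_pos: [0.5228, 0.1484, 0.1114]
ee_rot: [3.141, -0.0, -3.14]
force: [0.7, -0.2, -1.6]
width: 0.0532
gripper_force: 10.0
```

Request:
{"op": "servo_tool", "data": {
  "deltas": [
    [0.2,0,0,0,0,0,0],
    [0.2,0,0,0,0,0,0],
    [0.2,0,0,0,0,0,0]
  ]
}}

```text
t: 36.95
eef_pos: [0.5224, 0.1451, 0.1113]
ee_rot: [-3.141, -0.001, -3.141]
force: [-0.0, -0.3, -1.0]
width: 0.0533
gripper_force: 10.0
```

Held. I'm adding +4 mm in y, then lowering to the pick height (0.002).

Request:
{"op": "servo_tool", "data": {
  "deltas": [
    [0.2,0,4,15,0,0,0],
    [0.2,0,0,25,0,0,0],
    [0.2,0,0,25,0,0,0],
    [0.2,0,0,18,0,0,0],
    [0.2,0,0,11,0,0,0],
    [0.2,0,0,6,0,0,0],
    [0.2,0,0,4,0,0,0],
    [0.2,0,0,2,0,0,0],
    [0.2,0,0,0,0,0,0],
    [0.2,0,0,1,0,0,0],
    [0.2,0,0,1,0,0,0],
    [0.2,0,0,1,0,0,0],
    [0.2,0,0,0,0,0,0],
    [0.2,0,0,0,0,0,0]
  ]
}}

```text
t: 38.12
eef_pos: [0.523, 0.1495, 0.0027]
ee_rot: [3.141, 0.0, -3.142]
force: [0.2, 0.7, -1.0]
width: 0.053
gripper_force: 10.0
```

Request:
{"op": "servo_tool", "data": {
  "deltas": [
    [0.2,0,0,1,0,0,0],
    [0.2,0,0,0,0,0,0],
    [-0.7,0,0,0,0,0,0],
    [-0.7,0,0,0,0,0,0],
    [-0.7,0,0,0,0,0,0],
    [-0.7,0,0,0,0,0,0],
    [-0.7,0,0,0,0,0,0],
    [-0.7,0,0,-5,0,0,0],
    [-0.7,0,0,-20,0,0,0],
    [-0.7,0,0,-35,0,0,0],
    [-0.7,0,0,-40,0,0,0],
    [-0.7,0,0,-40,0,0,0],
    [-0.7,0,0,-40,0,0,0],
    [-0.7,0,0,-40,0,0,0],
    [-0.7,5,-20,0,0,0,0],
    [-0.7,8,-38,0,0,0,0],
    [-0.7,8,-40,0,0,0,0],
    [-0.7,8,-40,0,0,0,0],
    [-0.7,8,-40,0,0,0,0],
    [-0.7,8,-40,0,0,0,0]
  ]
}}

```text
t: 39.78
eef_pos: [0.477, -0.0701, 0.2222]
ee_rot: [3.141, 0.001, -3.141]
force: [1.2, -0.5, -0.6]
width: 0.0745
gripper_force: 0.0
```

Request:
{"op": "servo_tool", "data": {
  "deltas": [
    [-0.7,5,-40,0,0,0,0],
    [-0.7,0,-40,0,0,0,0],
    [-0.7,0,-40,0,0,0,0],
    [-0.7,0,-40,0,0,0,0],
    [-0.7,0,-40,0,0,0,0],
    [-0.7,0,-40,0,0,0,0],
    [-0.7,0,-30,0,0,0,0],
    [-0.7,0,0,0,0,0,0],
    [-0.7,0,0,0,0,0,0]
  ]
}}

```text
t: 40.53
eef_pos: [0.4721, -0.3401, 0.2211]
ee_rot: [3.141, -0.001, 3.138]
force: [0.2, 1.0, 0.2]
width: 0.0748
gripper_force: 0.0
```

Run:
```python
from h import *
t=shot('top'); c=t['color']; find(t,['cup_mid','plate','big_bottle_mid','tube_block_mid','vial_mid','pot_mid'])
S=6
def seg(name,box,z,thr):
    x0,y0,x1,y1=box; im=cv2.resize(c[y0:y1,x0:x1],None,fx=S,fy=S,interpolation=cv2.INTER_CUBIC)
    m=cv2.morphologyEx((cv2.cvtColor(im,cv2.COLOR_RGB2GRAY)>thr).astype(np.uint8),cv2.MORPH_CLOSE,np.ones((19,19)))
    r=cv2.minAreaRect(max(cv2.findContours(m,0,2)[0],key=cv2.contourArea))
    P=[ray(t,((p[0]+.5)/S-.5+x0,(p[1]+.5)/S-.5+y0),z) for p in cv2.boxPoints(r)]
    e=[P[1]-P[0],P[2]-P[1]]; L=[np.linalg.norm(v) for v in e]; l=e[int(np.argmax(L))]
    print(name,np.mean(P,0).round(4),np.round(L,4),round(np.degrees(np.arctan2(l[1],l[0]))%180,1))
def b(x,y,r=20):
    u=pix(t,[x,y,.03]).astype(int); return u[0]-r,u[1]-r,u[0]+r,u[1]+r
seg('plate',(194,132,241,172),.0145,140); seg('trough',b(.633,.026,16),.036,135); seg('cup',b(.523,.149,13),.062,140)
s=shot('side'); find(s,['cup_mid','bottle_mid','trough_mid'])
hs=cv2.cvtColor(c,cv2.COLOR_RGB2HSV); u0=pix(t,[.613,-.161,.155]).astype(int); r=10
h=hs[u0[1]-r:u0[1]+r,u0[0]-r:u0[0]+r]; v,u=np.nonzero((h[...,0]>100)&(h[...,0]<130)&(h[...,1]>150)); print('cap',len(u),ray(t,(u.mean()+u0[0]-r,v.mean()+u0[1]-r),.155).round(4))
```

```text
plate 0.57 [0.632 0.149 0.012] [217. 152.]
big_bottle_mid 0.48 [ 0.667 -0.468  0.111] [415. 140.]
tube_block_mid 0.97 [0.647 0.447 0.03 ] [126. 144.]
vial_mid 0.66 [0.626 0.271 0.051] [178. 151.]
vial_mid 0.38 [0.464 0.27  0.043] [176. 202.]
pot_mid 0.74 [ 0.637  0.027 -0.001] [254. 153.]
plate [0.6325 0.1488 0.0145] [0.0889 0.1314] 90.5
trough [0.634  0.0282 0.036 ] [0.1039 0.1049] 1.4
cup [0.5212 0.1499 0.062 ] [0.0549 0.0557] 2.1
cup_mid 0.88 [0.52  0.165 0.036] [243. 231.]
bottle_mid 0.78 [ 0.613 -0.142  0.105] [225. 151.]
trough_mid 0.73 [0.628 0.301 0.045] [192. 261.]
trough_mid 0.65 [0.63  0.05  0.016] [210. 209.]
cap 0 [nan nan nan]<stdin>:16: RuntimeWarning: Mean of empty slice.
  ret = ret.dtype.type(ret / rcount)
```

```bash
python3 -c "
from station import arm
print(arm.job_done())"
```

```text
the job is handed in; nothing more can be done
None
```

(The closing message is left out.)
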